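# Red tools back into their foam inserts

## Robot

A 6-joint arm with a two-finger parallel gripper is mounted at the origin on a cart in front of the work surface, level with it; the furniture and walls round the work are solid. World frame = base frame: x ahead of the robot, y to its left, z up, the work surface at z = 0. Lengths are in m, angles in degrees, forces in N, time in s.
With the tool pointing down it reaches from about 0.4 to 0.825 m from the base axis. Payload 7 kg.
Tool frame: the origin (TCP) lies at the very end of the fingers, on their centre line; the grasp point (between the pads) lies 19 mm behind it (ctrl.hold_point_z is the distance from the TCP to the grasp point, in m); z points along the fingers, y is the line along which they close (so a half turn about z gives the same grasp; the last joint's range is limited). The gripper opens to 88 mm and grips with 3 to 60 N. Pads are 19 mm wide; open, the fingers measure 130 mm over their backs; the gripper's body (78 mm by 193 mm) begins 47 mm behind the grasp point.
Start: joints at [-57.405, 20.546, 0.682, 0, -70.136, -16.507], TCP at [0.187, -0.649, 0.227] pointing down, gripper open.
Joint ranges: [-176.03, 176.03], [-82.01, 121.73], [-58.28, 71.71], [-173.87, 95.51], [-174.79, -0.11], [-173.66, 173.66]. Speed limits (degrees/s): [136.94, 136.94, 172.46, 180, 180, 180].

## Interface

Orientations are given as [roll, pitch, yaw] about the fixed x, y, z axes, in that order (R = Rz(yaw) Ry(pitch) Rx(roll)).
In Python, from plant import sensors, viewer, workorder, ctrl gives the robot as it stands.
- The arm moves only by the shell command python3 -m pendant 'ROWS'. ROWS is JSON, a list of rows, each a list of 3 entries, a list of its own where there are three numbers: the opening, from -1 (shut) to 1 (fully open), so that 0 is half open, then the shift along the tool's x, y, z in m, then the turn, a rotation vector about the tool's x, y, z in degrees. A call has 1 to 10 rows; each row is the pose to reach, as a shift and turn from the pose commanded when the call began, along the tool's axes at that moment; what a row does not reach only later rows make up. A row lasts 1/12 s, in which the tool goes at most 41.7 mm and 7.16 degrees, less where a joint would pass 70% of its speed; a pose out of reach is approached as far as the arm can. A call with a gripper value outside its range is refused whole. The fingers move at their own pace and stop on an object; the grip force is fixed at half the most. Time passes only in rows, so rows that repeat a pose let the fingers close. It gives the time, the measured TCP pose, the force, the opening and the grip force at its end, in the units of the state.
- sensors.get_obs(): the state, without advancing time (a new reading comes with each control period).
- viewer.snapshot(name): name is "scene" or "top" or "wrist"; returns the picture (384x512x3 uint8, red, green, blue); there is no depth.
- viewer.camera_params(name): a dict with "fx", "fy", "cx", "cy" (pixels), "extrinsics" (4x4, takes a point from world to camera coordinates). Camera axes: x right, y up, looking along -z (the intrinsics and any distortion apply to the point x, -y, -z); pixel columns grow to the right and rows downward; lengths in m; the calibration is good to about 2 mm. The wrist camera is an equidistant fisheye: a pixel r from the principal point sees the ray r / f radians off the axis. A picture is of the moment at which its call begins: read the wrist's pose just before it. camera_params takes no time and is no camera call; for the wrist camera it gives the pose at the moment of the call.
- workorder.close_job(): hands the job in; it is judged then, once.
The state is a dict: "clock": time; "joint_pos": joint angles; "qvel": joint speeds; "tau": joint torques, N m; "tool_pos": TCP position; "orientation": TCP orientation; "force": force on the tool from outside, world axes, zero at the start; "moment": the same for the moment, N m; "opening": finger opening in m; "gripper_force": force on a finger pad.
Only numpy, scipy, OpenCV 4.12 (cv2) and the standard library are available. Lean on these libraries where they do the work, as an engineer would, in place of code of your own. Each camera call takes 0.05 s, during which the arm holds its last target. There are 200 camera calls.

## Task

Put away the three red tools lying loose on the white bench top: lay the red-handled side cutters, the small red screwdriver and the red test probe each flat into the black foam insert whose yellow recess is cut to its outline, fully down on the recess floor and with its tip at the recess's tip end. Leave the black test probe and the yellow-gripped crimping pliers where they lie.

Things in the scene. Friction and masses are not known exactly. Their poses are not given: they have to be found in the camera images.
- side_cutters: Red-handled side cutters lying flat on the bench, 47 x 148 x 14 mm. Origin at the centre of the outline, on the underside. y runs along the tool: the steel jaws point to -y (to -74 mm), the red handles to +y; x across, z up. Grip across x at y = +4 mm (centre of mass): there 34 mm wide, 13 mm high; the handle ends spread to 47 mm. About 0.19 kg.
- screwdriver: Small slotted screwdriver, 22 x 138 x 22 mm, lying flat: red handle, steel shaft. Origin at the centre of its length, on the underside. y along the tool: the tip points to -y (to -69 mm); the handle fills y = -3 to +69 mm, 20 mm wide and 20 mm high: grip it at y = +30 mm across x.
- probe_red: Red test probe (no lead), 13 x 131 x 13 mm, lying flat. Origin at the centre of its length, on the underside. y along the probe: the thin metal tip points to -y (to -66 mm); the body fills y = -48 to +66 mm and is 10 mm wide and 11 mm high to grip: grip it at y = +9 mm across x.
- insert_cutters: Fixed foam block 116 x 186 x 14 mm, black over yellow; yellow recess 10 mm deep, floor z 4 mm, with grey-floored finger notch. Widest, for the side cutters. Axes as the stored tool's: x across, -y to the tip end. Origin on the underside; the tool's origin belongs at y = +30 mm, x 0, z 4 mm (mid block). Along y: jaws part -54 to 12, 40 wide; notch 12 to 56, 94 wide; handles 56 to 112, 64 wide (mm).
- insert_driver: Fixed foam block 116 x 186 x 14 mm, black over yellow; yellow recess 10 mm deep, floor z 4 mm, with grey-floored finger notch. For the screwdriver: half narrow, half broad. Axes as the stored tool's: x across, -y to the tip end. Origin on the underside; the tool's origin belongs at y = +30 mm, x 0, z 4 mm (mid block). Along y: shaft part -48 to 19, 18 wide; handle part 19 to 108, 36 wide, notch 38 to 82, 82 wide (mm).
- insert_probe: Fixed foam block 116 x 186 x 14 mm, black over yellow; yellow recess 10 mm deep, floor z 4 mm, with grey-floored finger notch. Slimmest, for the red probe. Axes as the stored tool's: x across, -y to the tip end. Origin on the underside; the tool's origin belongs at y = +30 mm, x 0, z 4 mm (mid block). Along y: tip part -45 to -27, 9 wide; body part -27 to 105, 27 wide, notch 17 to 61, 74 wide (mm).
- probe_black: Black test probe, same size and shape and origin as the red one. A bystander: leave it where it lies.
- crimp_tool: Crimping pliers with fat yellow grips, 73 x 198 x 24 mm, lying flat; origin at the centre of the outline, on the underside. A bystander: leave it where it lies.
Not all that is in view belongs to the job. Leave any orange look-alike of the insert_driver alone.

How it is judged:
By the outcome, as a careful person would: the job done as asked, in the order asked, and still so for the second after the job is handed in, with the robot touching nothing.
It also fails if it takes over 77 s, if anything falls off the work surface, if the arm or the gripper's body presses on something with over 40 N, if the wrist force passes 120 N, or if a joint passes its speed limit or range.

## Working session

There is one attempt and no reset: what is moved stays moved. The work goes in short steps, Python scripts to look and compute and a shell command to move; the robot and the scene stay as the last step left them, time stands still between calls to the robot, and variables do not carry over. Pictures are saved under pics/ and viewed, at most 15 in all, crops included, and the job is handed in when it is done.

```bash
ls; mkdir -p pics; python3 - <<'E'
from plant import sensors, viewer, ctrl
import cv2
o=sensors.get_obs(); print({k:o[k] for k in('clock','tool_pos','orientation','opening')}, ctrl.hold_point_z)
for n in('top','scene'):
    im=viewer.snapshot(n)[:,:,::-1]
    cv2.imwrite(f'pics/{n}_raw.png',im)
    cv2.imwrite(f'pics/{n}1.png',cv2.resize(im,(800,600),interpolation=cv2.INTER_CUBIC))
    p=viewer.camera_params(n); print(n,p)
E
```

```text
pics
{'clock': 0.0, 'tool_pos': array([ 0.18688344, -0.6481173 ,  0.22563792]), 'orientation': array([ 1.79906442e+02, -7.40326116e-03, -1.63920515e+02]), 'opening': 0.08755268978946584} 0.0188
top {'fx': 427.80191652093123, 'fy': 427.80191652093123, 'cx': 250.91134184147052, 'cy': 190.86475028920253, 'extrinsics': array([[-0.0285689 , -0.99943041, -0.01796285,  0.15199084],
       [ 0.98411081, -0.03127232,  0.17477972, -0.53123003],
       [-0.17524191, -0.01268418,  0.98444369, -1.70597614],
       [ 0.        ,  0.        ,  0.        ,  1.        ]])}
scene {'fx': 413.2564202893179, 'fy': 413.2564202893179, 'cx': 264.26715771495554, 'cy': 191.31297817174652, 'extrinsics': array([[ 0.73617912, -0.6765251 ,  0.01881721, -0.33748565],
       [ 0.39796639,  0.45521204,  0.79649529, -0.29329038],
       [-0.54741488, -0.57887459,  0.60435185, -1.73800742],
       [ 0.        ,  0.        ,  0.        ,  1.        ]])}
```

View pics/top1.png

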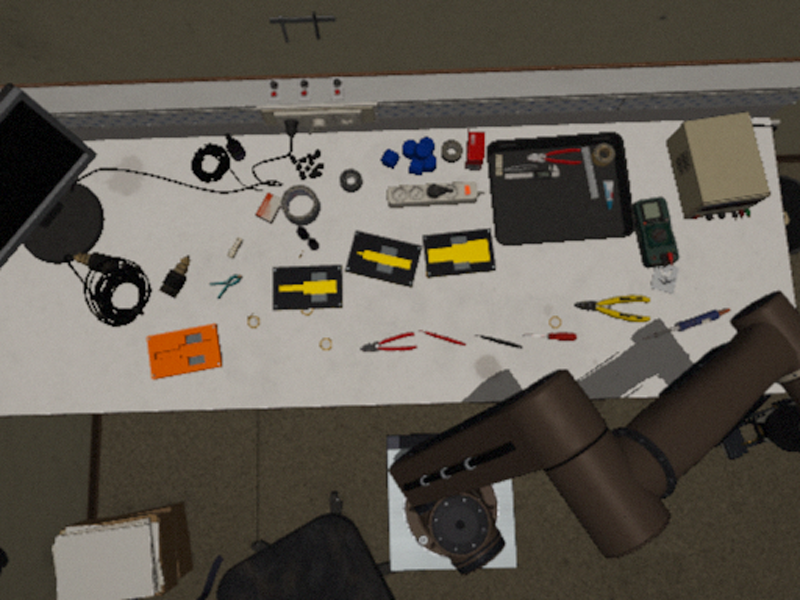

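View pics/scene1.png

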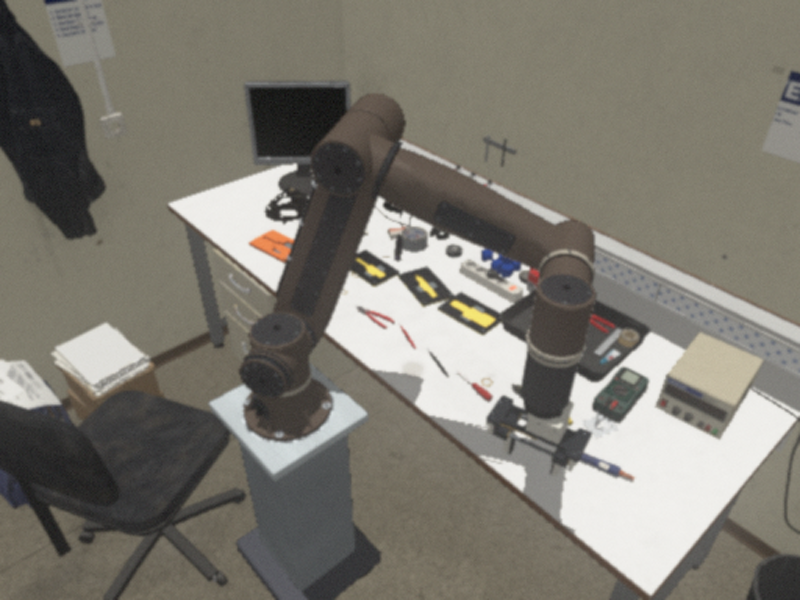

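The top view (800x600) shows the side cutters at (388,342), red probe (441,338), black probe (498,341) and screwdriver (551,336). The inserts are driver (308,288), probe (384,258) and cutters (459,252).

Look-alikes:
- Red pliers in the tray at (560,155).
- Black probe at (498,341).
- Blue/red screwdriver at (700,320).
- Orange insert at (184,350).

I choose the loose red tools in the row on the bench and the three black/yellow inserts, and will check them in a close crop.

```bash
cat > h.py <<'E'
import numpy as np, cv2
from plant import sensors, viewer
def rays(p,uv,fish=False):
    uv=np.atleast_2d(uv).astype(float); a=(uv[:,0]-p['cx'])/p['fx']; b=(uv[:,1]-p['cy'])/p['fy']
    if fish:
        r=np.hypot(a,b)+1e-12; s=np.sin(r)/r; d=np.c_[a*s,-b*s,-np.cos(r)]
    else: d=np.c_[a,-b,-np.ones(len(a))]
    E=p['extrinsics']; R=E[:3,:3]; return -R.T@E[:3,3], d@R
def plane(p,uv,z,fish=False):
    c,d=rays(p,uv,fish); return c+d*((z-c[2])/d[:,2])[:,None]
def proj(p,X,fish=False):
    X=np.atleast_2d(X); E=p['extrinsics']; q=X@E[:3,:3].T+E[:3,3]; x,y,z=q[:,0],-q[:,1],-q[:,2]
    if fish:
        h=np.hypot(x,y)+1e-12; t=np.arctan2(h,z)/h; return np.c_[p['fx']*x*t+p['cx'],p['fy']*y*t+p['cy']]
    return np.c_[p['fx']*x/z+p['cx'],p['fy']*y/z+p['cy']]
def blobs(im,lo,hi,minA):
    hsv=cv2.cvtColor(im,cv2.COLOR_BGR2HSV)
    m=cv2.inRange(hsv,lo,hi) if lo[0]<=hi[0] else cv2.inRange(hsv,(lo[0],*lo[1:]),(180,*hi[1:]))|cv2.inRange(hsv,(0,*lo[1:]),hi)
    n,l,s,c=cv2.connectedComponentsWithStats(m)
    return [(s[i,4],c[i],np.argwhere(l==i)[:,::-1]) for i in range(1,n) if s[i,4]>=minA]
def axis(P):  # centre and principal axis of world xy points
    P=P[:,:2]; c=P.mean(0); w,v=np.linalg.eigh(np.cov((P-c).T)); d=v[:,1]; t=(P-c)@d
    s=(P-c)@v[:,0]; return c,np.degrees(np.arctan2(d[1],d[0])),c+d*t.min(),c+d*t.max(),np.ptp(s)
E
python3 - <<'E'
from h import *
im=cv2.imread('pics/top_raw.png'); p=viewer.camera_params('top')
for nm,lo,hi,z in(('yel',(22,120,120),(35,255,255),.006),('red',(172,110,80),(7,255,255),.008)):
    for A,c,px in blobs(im,lo,hi,12):
        print(nm,A,c.round(), *[np.round(q,3) for q in axis(plane(p,px,z))])
cv2.imwrite('pics/crop1.png',cv2.resize(im[140:235,165:440],None,fx=2.9,fy=2.9,interpolation=cv2.INTER_CUBIC))
E
```

```text
yel 461 [295. 161.] [ 0.665 -0.055] 94.302 [ 0.67  -0.129] [0.658 0.037] 0.063
yel 204 [247. 166.] [0.653 0.152] 74.359 [0.634 0.086] [0.674 0.226] 0.03
yel 248 [199. 183.] [0.582 0.353] 90.139 [0.582 0.287] [0.581 0.444] 0.038
yel 28 [409. 190.] [ 0.525 -0.523] 77.358 [ 0.519 -0.548] [ 0.532 -0.491] 0.012
yel 133 [394. 198.] [ 0.494 -0.459] 65.629 [ 0.458 -0.539] [ 0.516 -0.411] 0.051
red 179 [304.  94.] [ 0.965 -0.109] 171.254 [ 1.008 -0.115] [ 0.926 -0.102] 0.046
red 46 [360.  96.] [ 0.944 -0.349] 96.266 [ 0.95  -0.397] [ 0.939 -0.301] 0.011
red 47 [360. 103.] [ 0.915 -0.346] 81.977 [ 0.909 -0.394] [ 0.922 -0.3  ] 0.01
red 12 [171. 125.] [0.841 0.473] 133.94 [0.848 0.466] [0.833 0.481] 0.013
red 16 [429. 164.] [ 0.632 -0.616] -174.765 [ 0.643 -0.615] [ 0.617 -0.617] 0.012
red 46 [254. 216.] [0.438 0.129] 104.035 [0.448 0.085] [0.425 0.177] 0.01
red 43 [285. 216.] [ 0.43  -0.002] 70.902 [ 0.414 -0.05 ] [0.447 0.047] 0.008
red 74 [360. 215.] [ 0.427 -0.312] 86.232 [ 0.425 -0.345] [ 0.43  -0.275] 0.018
red 46 [253. 222.] [0.41  0.131] 88.581 [0.408 0.082] [0.411 0.177] 0.005
```

View pics/crop1.png

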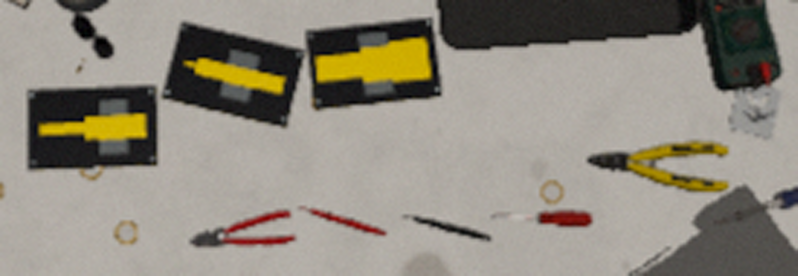

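```bash
cat >> h.py <<'E'
from scipy.spatial.transform import Rotation as Rt
def to(xyz,yaw,frm=None):  # rows needed, in tool axes, from pose frm (default measured)
    o=sensors.get_obs(); p,e=(o['tool_pos'],o['orientation']) if frm is None else frm
    R=Rt.from_euler('xyz',e,degrees=True); T=Rt.from_euler('xyz',[180,0,yaw],degrees=True)
    print('shift',(R.inv().apply(np.array(xyz)-p)).round(4),'turn',(R.inv()*T).as_rotvec(degrees=True).round(2),'t',round(o['clock'],2))
E
python3 - <<'E'
from h import *
to([.42,-.32,.25],-94)
to([.42,.08,.25],-90,([.42,-.32,.25],[180,0,-94]))
E
```

```text
shift [-0.3148  0.2508 -0.0239] turn [ 8.000e-02  4.000e-02 -6.992e+01] t 0.1
shift [-0.399   0.0279  0.    ] turn [-0.  0. -4.] t 0.1
```

```bash
python3 -m pendant '[[1,[-0.315,0.251,-0.024],[0,0,-70]],[1,[-0.315,0.251,-0.024],[0,0,-70]],[1,[-0.315,0.251,-0.024],[0,0,-70]],[1,[-0.315,0.251,-0.024],[0,0,-70]],[1,[-0.315,0.251,-0.024],[0,0,-70]],[1,[-0.315,0.251,-0.024],[0,0,-70]],[1,[-0.315,0.251,-0.024],[0,0,-70]],[1,[-0.315,0.251,-0.024],[0,0,-70]],[1,[-0.315,0.251,-0.024],[0,0,-70]],[1,[-0.315,0.251,-0.024],[0,0,-70]]]'
python3 -m pendant '[[1,[-0.4,0.028,0],[0,0,-4]],[1,[-0.4,0.028,0],[0,0,-4]],[1,[-0.4,0.028,0],[0,0,-4]],[1,[-0.4,0.028,0],[0,0,-4]],[1,[-0.4,0.028,0],[0,0,-4]],[1,[-0.4,0.028,0],[0,0,-4]],[1,[-0.4,0.028,0],[0,0,-4]],[1,[-0.4,0.028,0],[0,0,-4]],[1,[-0.4,0.028,0],[0,0,-4]],[1,[-0.4,0.028,0],[0,0,-4]]]'
python3 - <<'E'
from h import *
p=viewer.camera_params('wrist'); im=viewer.snapshot('wrist')[:,:,::-1]
cv2.imwrite('pics/w1_raw.png',im); np.save('pics/w1.npy',p,allow_pickle=True)
cv2.imwrite('pics/w1.png',cv2.resize(im,(800,600),interpolation=cv2.INTER_CUBIC))
o=sensors.get_obs(); print(p,o['tool_pos'],o['orientation'],o['clock'],o['joint_pos'])
E
```

```text
clock: 0.93
tool_pos: [0.4214, -0.3174, 0.2508]
orientation: [-180.0, 0.0, -93.5]
force: [-0.6, -0.9, 0.3]
opening: 0.0874
gripper_force: 0.0
clock: 1.77
tool_pos: [0.4189, 0.0839, 0.2507]
orientation: [-180.0, 0.0, -89.8]
force: [0.1, -0.2, 0.4]
opening: 0.0875
gripper_force: 0.0
{'fx': 297.3186396354542, 'fy': 297.3186396354542, 'cx': 258.90912093705373, 'cy': 195.25465553851586, 'extrinsics': array([[-9.99995213e-01, -2.84111253e-03, -1.22593569e-03,
         4.19395843e-01],
       [ 3.08039895e-03, -9.51576700e-01, -3.07395990e-01,
         1.23944606e-01],
       [-2.93225243e-04, -3.07398295e-01,  9.51580896e-01,
        -3.89254626e-01],
       [ 0.00000000e+00,  0.00000000e+00,  0.00000000e+00,
         1.00000000e+00]])} [0.41963858 0.08614312 0.25064316] [-1.79950303e+02  7.54893833e-02 -8.97720955e+01] 1.8167 [ 3.81696282e+01 -4.65540800e+00 -2.61188202e+01 -3.11547222e-02
 -6.84509826e+01 -3.79303351e+01]
```

View pics/w1.png

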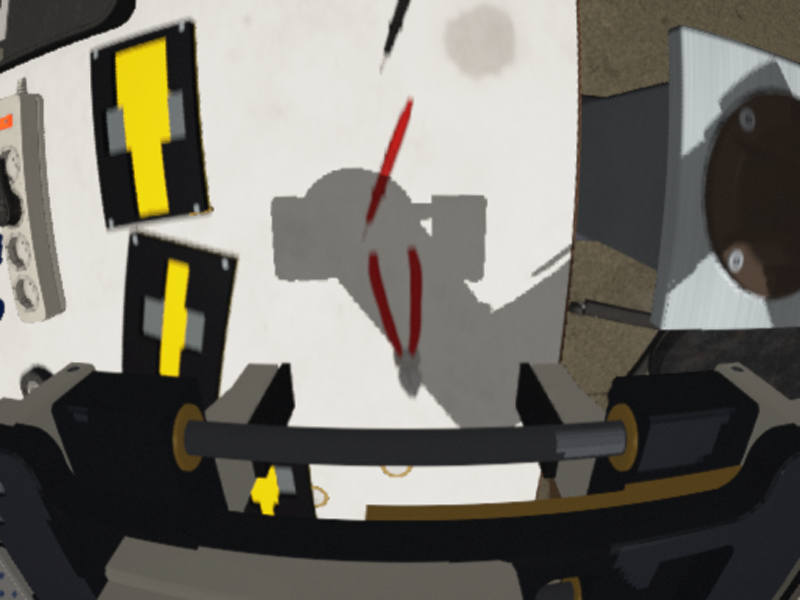

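The wrist view shows:
- Cutters: jaws tip near (410,395), handle ends at (374,250) and (413,250).
- Red probe: tip (365,235), tail (410,100).
- Cutters insert (150,130), probe insert (175,320) and part of the driver insert (270,490).

I'll fit the recess outlines and the tools metrically.

```bash
cat >> h.py <<'E'
from scipy.optimize import minimize
def sym(prof): # [(y0,y1,w)..] -> polygon(mm)
    r=[(w/2,y) for a,b,w in prof for y in(a,b)]; return np.array(r+[(-x,y) for x,y in r[::-1]],float)
REC={'cut':[(-54,12,40),(12,56,94),(56,112,64)],'drv':[(-48,19,18),(19,38,36),(38,82,82),(82,108,36)],'prb':[(-45,-27,9),(-27,17,27),(17,61,74),(61,105,27)]}
YEL={'cut':[(-54,12,40),(12,112,64)],'drv':[(-48,19,18),(19,108,36)],'prb':[(-45,-27,9),(-27,105,27)]}
def fit(p,im,name,x0,z=.014,fish=True,lo=(22,110,60),hi=(36,255,255)):
    # world raster (1 mm) round x0; yellow mask vs outline, pose = (x,y,yaw of insert +y)
    n=300; g=(np.arange(n)-n/2)*1e-3; X,Y=np.meshgrid(x0[0]+g,x0[1]+g)
    uv=proj(p,np.c_[X.ravel(),Y.ravel(),np.full(n*n,z)],fish).astype(np.float32)
    w=cv2.remap(im,uv[:,0].reshape(n,n),uv[:,1].reshape(n,n),cv2.INTER_LINEAR)
    m=cv2.inRange(cv2.cvtColor(w,cv2.COLOR_BGR2HSV),lo,hi)
    P=sym(YEL[name]); mf=cv2.GaussianBlur(m,(0,0),2)/255.
    def cost(q,ret=False):
        a=np.radians(q[2]*1.); R=np.array([[np.sin(a),np.cos(a)],[-np.cos(a),np.sin(a)]]) # cols: ex, ey
        V=(P@R.T)+q[:2]+n/2
        k=cv2.fillPoly(np.zeros((n,n),np.uint8),[np.round(V*16).astype(np.int32)],255,shift=4)
        return np.abs(cv2.GaussianBlur(k,(0,0),2)/255.-mf).sum()/ (P.shape[0]and mf.sum()+1)
    best=min((minimize(cost,[dx,dy,x0[2]],method='Nelder-Mead',options=dict(initial_simplex=[[dx,dy,x0[2]],[dx+8,dy,x0[2]],[dx,dy+8,x0[2]],[dx,dy,x0[2]+5]])) for dx in(-10,10) for dy in(-15,15)),key=lambda r:r.fun)
    q=best.x; a=np.radians(q[2]); c=np.array(x0[:2])+q[:2]/1e3
    print(name,'z',z,'origin',c.round(4),'yaw+y',q[2].round(1),'cost',round(best.fun,3),'tool origin',(c+.03*np.array([np.cos(a),np.sin(a)])).round(4)); return c,q[2]
E
python3 - <<'E'
from h import *
im=cv2.imread('pics/w1_raw.png'); p=np.load('pics/w1.npy',allow_pickle=True).item()
for z in(.014,.009): 
    fit(p,im,'cut',(.665,-.04,-86),z)
fit(p,im,'prb',(.653,.17,-106))
pt=cv2.imread('pics/top_raw.png'); q=viewer.camera_params('top')
for n,x in(('cut',(.665,-.04,-86)),('prb',(.653,.17,-106)),('drv',(.582,.37,-90))): fit(q,pt,n,x,fish=False)
s=512/800
P=plane(p,np.array([[410,396],[373,249],[414,248]])*s,.007,True)[:,:2]; print(P.round(4),np.linalg.norm(P[0]-(P[1]+P[2])/2),np.linalg.norm(P[1]-P[2]))
P=plane(p,np.array([[364,240],[410,98]])*s,.006,True)[:,:2]; print(P.round(4),np.linalg.norm(P[0]-P[1]))
for A,c,px in blobs(im,(170,110,40),(8,255,255),30):
    print('red',A,c.round(), *[np.round(v,4) for v in axis(plane(p,px,.006,True))])
cv2.imwrite('pics/crop2.png',cv2.resize(im[50:260,200:300],None,fx=2.8,fy=2.8,interpolation=cv2.INTER_CUBIC))
E
```

```text
cut z 0.014 origin [ 0.6585 -0.0168] yaw+y -85.4 cost 0.208 tool origin [ 0.6609 -0.0467]
cut z 0.009 origin [ 0.6625 -0.0186] yaw+y -85.4 cost 0.201 tool origin [ 0.6649 -0.0485]
prb z 0.014 origin [0.6587 0.1833] yaw+y -105.2 cost 0.326 tool origin [0.6508 0.1544]
cut z 0.014 origin [ 0.6597 -0.0166] yaw+y -85.7 cost 0.159 tool origin [ 0.6619 -0.0465]
prb z 0.014 origin [0.6602 0.1852] yaw+y -105.3 cost 0.402 tool origin [0.6523 0.1562]
drv z 0.014 origin [0.5795 0.3946] yaw+y -89.3 cost 0.131 tool origin [0.5799 0.3646]
[[0.4134 0.2234]
 [0.447  0.0775]
 [0.4109 0.0766]] 0.14713196477093615 0.03610532128086773
[[ 0.4549  0.0696]
 [ 0.4149 -0.0546]] 0.13045338828451739
red 449 [249. 103.] [ 4.331e-01 -1.000e-04] 70.7465 [ 0.4151 -0.0518] [0.4514 0.0522] 0.0089
red 37 [ 5. 78.] [ 0.8648 -0.0856] -143.9913 [ 0.8772 -0.0766] [ 0.8575 -0.091 ] 0.0146
red 405 [265. 191.] [0.41   0.1245] 90.1177 [0.4101 0.0772] [0.4099 0.1774] 0.0114
red 403 [245. 194.] [0.439  0.1277] 104.7467 [0.4507 0.0832] [0.4253 0.1797] 0.0114
```

View pics/crop2.png

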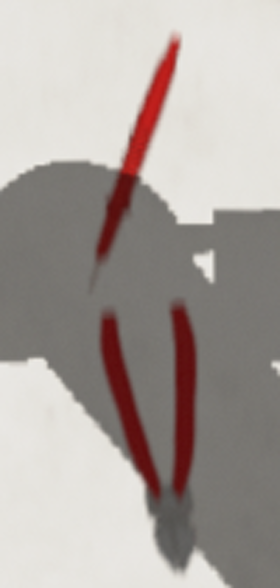

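The crop shows the red probe (tip lower-left, tail (175,40)) and the cutters (jaws tip (178,570), handle ends (108,315) and (178,305)). The fitted lengths are 147 mm for the cutters and 130 mm for the probe, which match the given sizes. The inserts agree between the two cameras within 2 mm.

```bash
python3 - <<'E'
from h import *
to([.4217,.1463,.045],-83.4)
E
```

```text
shift [-0.0599 -0.0021  0.2057] turn [-0.05  0.07 -6.37] t 1.82
```

```bash
python3 -m pendant '[[1,[-0.06,-0.002,0.03],[0,0,-6.4]],[1,[-0.06,-0.002,0.06],[0,0,-6.4]],[1,[-0.06,-0.002,0.1],[0,0,-6.4]],[1,[-0.06,-0.002,0.14],[0,0,-6.4]],[1,[-0.06,-0.002,0.18],[0,0,-6.4]],[1,[-0.06,-0.002,0.2],[0,0,-6.4]],[1,[-0.06,-0.002,0.206],[0,0,-6.4]],[1,[-0.06,-0.002,0.206],[0,0,-6.4]]]'
python3 - <<'E'
from h import *
to([.4217,.1463,.003],-83.4)
p=viewer.camera_params('wrist'); im=viewer.snapshot('wrist')[:,:,::-1]
cv2.imwrite('pics/w2.png',cv2.resize(im,(800,600),interpolation=cv2.INTER_CUBIC))
E
```

```text
clock: 2.48
tool_pos: [0.4206, 0.14, 0.0432]
orientation: [179.8, -0.1, -83.5]
force: [-0.2, 0.5, 0.8]
opening: 0.0876
gripper_force: 0.0
shift [-0.0063 -0.002   0.0402] turn [ 0.19 -0.14 -0.11] t 2.48
```

View pics/w2.png

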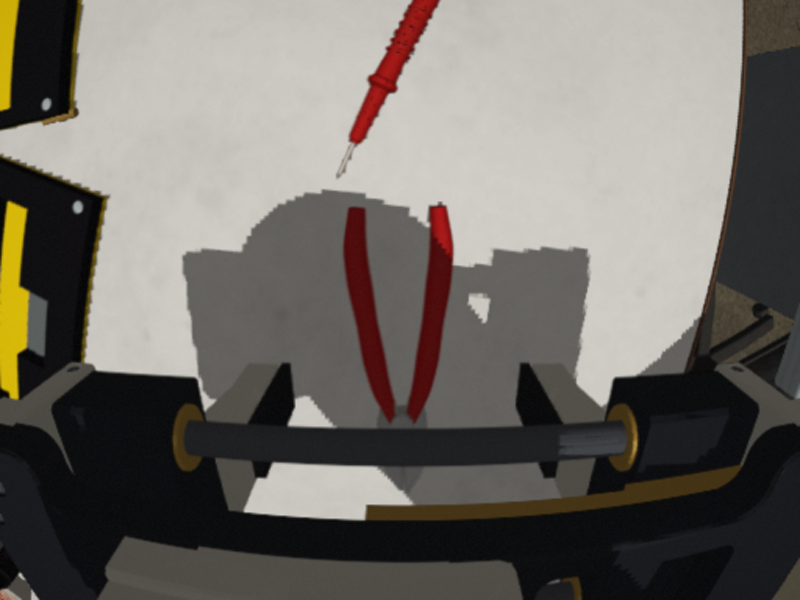

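The jaws straddle the cutters with the hinge between the fingers, around (403,415). Descending and gripping.

```bash
python3 -m pendant '[[1,[-0.006,-0.002,0.025],[0,0,0]],[1,[-0.006,-0.002,0.038],[0,0,0]],[1,[-0.006,-0.002,0.04],[0,0,0]],[-1,[-0.006,-0.002,0.04],[0,0,0]],[-1,[-0.006,-0.002,0.04],[0,0,0]],[-1,[-0.006,-0.002,0.04],[0,0,0]],[-1,[-0.006,-0.002,0.04],[0,0,0]],[-1,[-0.006,-0.002,0.04],[0,0,0]],[-1,[-0.006,-0.002,0.04],[0,0,0]],[-1,[-0.006,-0.002,0.04],[0,0,0]]]'
python3 -m pendant '[[-1,[0,0,0],[0,0,0]],[-1,[0,0,0],[0,0,0]],[-1,[0,0,-0.02],[0,0,0]],[-1,[0,0,-0.05],[0,0,0]],[-1,[0,0,-0.06],[0,0,0]],[-1,[0,0,-0.06],[0,0,0]]]'
python3 -c "
from h import *
to([.6617,-.0507,.07],-85.5)"
```

```text
clock: 3.37
tool_pos: [0.4228, 0.1472, 0.0048]
orientation: [-180.0, 0.0, -83.5]
force: [-0.5, -0.1, -0.2]
opening: 0.0464
gripper_force: 0.0
clock: 3.87
tool_pos: [0.4239, 0.1481, 0.0667]
orientation: [-179.8, 0.1, -83.5]
force: [-0.1, 0.2, -2.6]
opening: 0.0339
gripper_force: 30.0
shift [ 0.2245 -0.2137 -0.0031] turn [-0.2   0.14  2.01] t 3.87
```

```bash
python3 -m pendant '[[-1,[0.015,-0.014,0],[0,0,2]],[-1,[0.04,-0.038,0],[0,0,2]],[-1,[0.07,-0.066,0],[0,0,2]],[-1,[0.1,-0.095,0],[0,0,2]],[-1,[0.13,-0.124,0],[0,0,2]],[-1,[0.16,-0.152,0],[0,0,2]],[-1,[0.19,-0.18,0],[0,0,2]],[-1,[0.21,-0.2,0],[0,0,2]],[-1,[0.222,-0.211,0],[0,0,2]],[-1,[0.2245,-0.2137,0],[0,0,2]]]'
python3 -m pendant '[[-1,[0,0,0],[0,0,0]],[-1,[0,0,0],[0,0,0]]]'
python3 - <<'E'
from h import *
to([.6617,-.0507,.010],-85.5)
p=viewer.camera_params('wrist'); im=viewer.snapshot('wrist')[:,:,::-1]
fit(p,im,'prb',(.653,.17,-106)); fit(p,im,'cut',(.665,-.04,-86))
cv2.imwrite('pics/w3.png',cv2.resize(im,(800,600),interpolation=cv2.INTER_CUBIC))
E
```

```text
clock: 4.7
tool_pos: [0.6612, -0.0543, 0.0617]
orientation: [179.8, -0.0, -85.7]
force: [-0.2, 0.7, -2.8]
opening: 0.0337
gripper_force: 30.0
clock: 4.87
tool_pos: [0.659, -0.0517, 0.0629]
orientation: [179.8, 0.0, -85.5]
force: [-0.9, -1.0, -3.0]
opening: 0.0338
gripper_force: 30.0
shift [-0.0008 -0.0029  0.0529] turn [ 0.16  0.01 -0.05] t 4.87
prb z 0.014 origin [0.6461 0.1534] yaw+y -100.4 cost 85.442 tool origin [0.6406 0.1239]
cut z 0.014 origin [ 0.6636 -0.0213] yaw+y -85.5 cost 1.131 tool origin [ 0.6659 -0.0512]
```

View pics/w3.png

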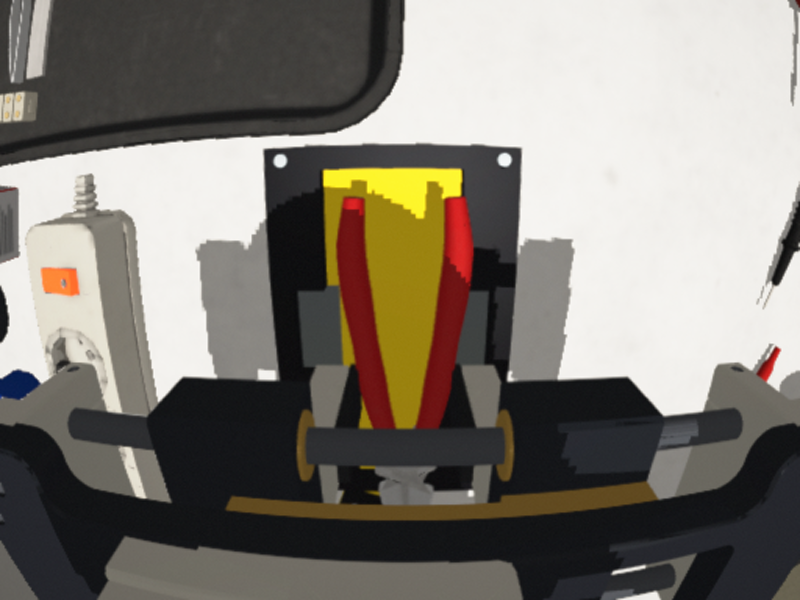

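```bash
python3 - <<'E'
from h import *
o=sensors.get_obs(); print(o['tool_pos'])
p=viewer.camera_params('wrist'); s=.64
a=np.array([[323,182],[323,169],[461,168],[463,182],[265,150],[520,150],[280,161],[504,160]])*s
for z in (.014,.012): print(plane(p,a,z,True)[:,:2].round(4).tolist())
E
```

```text
[ 0.65905618 -0.05133864  0.06341063]
[[0.701, -0.1234], [0.7014, -0.1293], [0.6402, -0.1342], [0.6388, -0.128], [0.7288, -0.1372], [0.6143, -0.1455], [0.7214, -0.1323], [0.6212, -0.14]]
[[0.7014, -0.1233], [0.7017, -0.1292], [0.64, -0.1342], [0.6385, -0.128], [0.7294, -0.1372], [0.6138, -0.1456], [0.722, -0.1322], [0.6208, -0.14]]
```

The held cutters sit over the recess: floor edges at columns 323–462, grip centre around 405. The near view puts the recess axis about 5 mm further in +x, so I'll correct by that and lower.

```bash
python3 -m pendant '[[-1,[0.002,-0.005,0],[0,0,0]],[-1,[0.002,-0.005,0.02],[0,0,0]],[-1,[0.002,-0.005,0.035],[0,0,0]],[-1,[0.002,-0.005,0.043],[0,0,0]],[-1,[0.002,-0.005,0.048],[0,0,0]],[-1,[0.002,-0.005,0.051],[0,0,0]],[-1,[0.002,-0.005,0.051],[0,0,0]],[-1,[0.002,-0.005,0.051],[0,0,0]]]'
python3 -c "
from h import *
to([.6643,-.053,.0088],-85.5)"
```

```text
clock: 5.58
tool_pos: [0.666, -0.0532, 0.0142]
orientation: [-179.9, -0.0, -85.5]
force: [-0.0, -0.5, -1.4]
opening: 0.034
gripper_force: 30.0
shift [-0.0004  0.0017  0.0054] turn [-0.05 -0.    0.01] t 5.58
```

```bash
python3 -m pendant '[[-1,[0,0.001,0.003],[0,0,0]],[-1,[0,0.001,0.005],[0,0,0]],[-1,[0,0.001,0.005],[0,0,0]],[-1,[0,0.001,0.005],[0,0,0]]]'
python3 -m pendant '[[0,[0,0,0],[0,0,0]],[0,[0,0,0],[0,0,0]],[0,[0,0,0],[0,0,0]],[0,[0,0,0],[0,0,0]]]'
python3 -m pendant '[[0,[0,0,-0.02],[0,0,0]],[0,[0,0,-0.06],[0,0,0]],[0,[0,0,-0.1],[0,0,0]],[0,[0,0,-0.13],[0,0,0]],[1,[0,0,-0.15],[0,0,0]],[1,[0,0,-0.15],[0,0,0]],[1,[0,0,-0.15],[0,0,0]]]'
python3 - <<'E'
from h import *
p=viewer.camera_params('wrist'); im=viewer.snapshot('wrist')[:,:,::-1]
cv2.imwrite('pics/w4.png',cv2.resize(im,(800,600),interpolation=cv2.INTER_CUBIC))
cv2.imwrite('pics/w4_raw.png',im); np.save('pics/w4.npy',p,allow_pickle=True)
print(sensors.get_obs()['tool_pos'])
E
```

```text
clock: 5.92
tool_pos: [0.6646, -0.0535, 0.0087]
orientation: [-180.0, 0.0, -85.5]
force: [0.2, -0.1, -2.6]
opening: 0.0337
gripper_force: 30.0
clock: 6.25
tool_pos: [0.6649, -0.0535, 0.0089]
orientation: [-180.0, -0.0, -85.5]
force: [0.7, -0.1, 0.3]
opening: 0.0436
gripper_force: 0.0
clock: 6.83
tool_pos: [0.6653, -0.0533, 0.1604]
orientation: [-179.8, 0.0, -85.5]
force: [-0.9, 0.2, -0.9]
opening: 0.0583
gripper_force: 0.0
[ 0.66439123 -0.05341701  0.15876313]
```

View pics/w4.png

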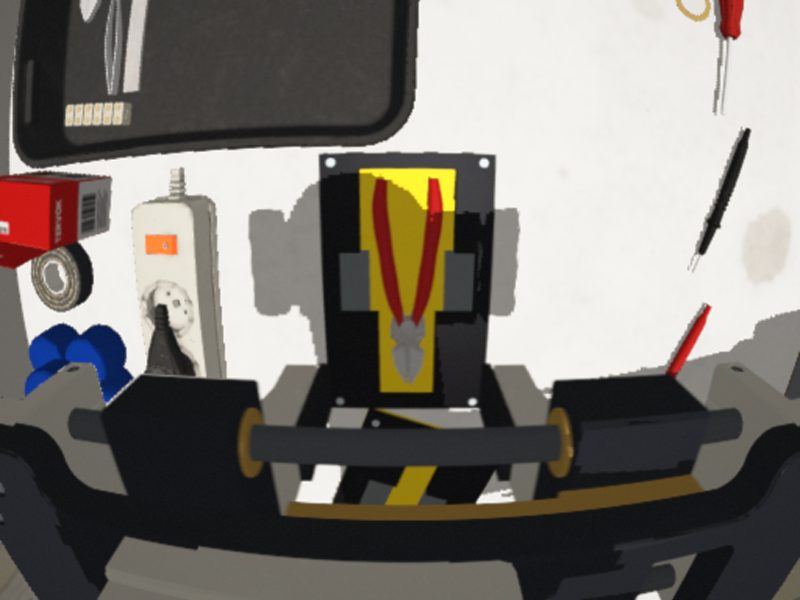

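Side cutters are down in their recess, jaws at (407,350) toward the tip end. Next is the screwdriver.

```bash
python3 -c "
from h import *
to([.43,-.32,.15],-92)"
```

```text
shift [0.2475 0.2545 0.0085] turn [-0.04  0.03  6.48] t 6.88
```

```bash
python3 -m pendant '[[1,[0.25,0.254,0.008],[0,0,6]],[1,[0.25,0.254,0.008],[0,0,6]],[1,[0.25,0.254,0.008],[0,0,6]],[1,[0.25,0.254,0.008],[0,0,6]],[1,[0.25,0.254,0.008],[0,0,6]],[1,[0.25,0.254,0.008],[0,0,6]],[1,[0.25,0.254,0.008],[0,0,6]],[1,[0.25,0.254,0.008],[0,0,6]],[1,[0.25,0.254,0.008],[0,0,6]],[1,[0.25,0.254,0.008],[0,0,6]]]'
python3 -m pendant '[[1,[0,0,0],[0,0,0]],[1,[0,0,0],[0,0,0]],[1,[0,0,0],[0,0,0]]]'
python3 - <<'E'
from h import *
p=viewer.camera_params('wrist'); im=viewer.snapshot('wrist')[:,:,::-1].copy()
cv2.imwrite('pics/w5.png',cv2.resize(im,(800,600),interpolation=cv2.INTER_CUBIC))
np.save('pics/w5.npy',p,allow_pickle=True)
print(sensors.get_obs()['tool_pos'])
for A,c,px in blobs(im,(170,110,40),(8,255,255),60):
    print('red',A,c.round(), *[np.round(v,4) for v in axis(plane(p,px,.010,True))])
E
```

```text
clock: 7.72
tool_pos: [0.4268, -0.3247, 0.1489]
orientation: [179.8, 0.1, -91.7]
force: [0.4, 0.4, 0.5]
opening: 0.0876
gripper_force: 0.0
clock: 7.97
tool_pos: [0.4312, -0.322, 0.1499]
orientation: [179.9, 0.0, -91.5]
force: [1.4, 0.3, -0.6]
opening: 0.0875
gripper_force: 0.0
[ 0.43142711 -0.32190433  0.15008057]
red 1188 [262. 191.] [ 0.4283 -0.3148] 86.1138 [ 0.426  -0.3491] [ 0.431  -0.2747] 0.0208
```

View pics/w5.png

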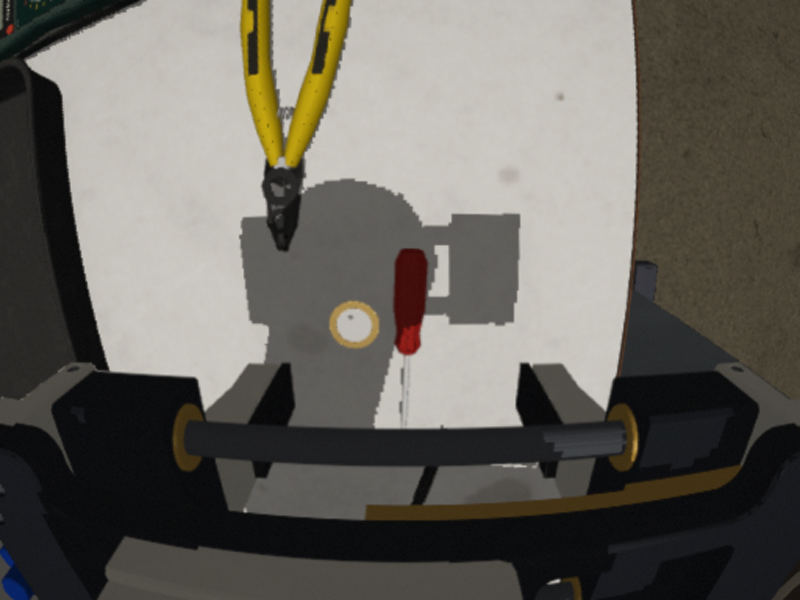

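The screwdriver handle spans (410,248)–(408,353) with the shaft down to (405,430). A brownish ring lies beside it at (353,325), so I'll measure where it is relative to the finger.

```bash
python3 - <<'E'
from h import *
p=np.load('pics/w5.npy',allow_pickle=True).item()
a=np.array([[329,326],[379,325],[353,300],[353,350],[405,425],[407,353]])*.64
P=plane(p,a,.001,True)[:,:2]; print(P.round(4).tolist())
c=np.array([.4285,-.3119]); u=np.array([np.cos(np.radians(-93.9)),np.sin(np.radians(-93.9))])
print('along y_t',((P-c)@u*1e3+33).round(1),'across',((P-c)@np.array([-u[1],u[0]])*1e3).round(1))
E
```

```text
[[0.4857, -0.293], [0.4499, -0.293], [0.4672, -0.3119], [0.4696, -0.2742], [0.4337, -0.2094], [0.4307, -0.2709]]
along y_t [ 10.3  12.7  30.4  -7.4 -69.6  -8. ] across [55.8 20.1 38.6 38.5 -1.8 -0.6]
```

```bash
python3 -c "
from h import *
to([.428,-.3189,.004],-93.4)"
```

```text
shift [-0.0029  0.0034  0.1461] turn [0.04 0.02 1.96] t 8.02
```

```bash
python3 -m pendant '[[-0.15,[-0.003,0.003,0],[0,0,2]],[-0.15,[-0.003,0.003,0.02],[0,0,2]],[-0.15,[-0.003,0.003,0.05],[0,0,2]],[-0.15,[-0.003,0.003,0.08],[0,0,2]],[-0.15,[-0.003,0.003,0.1],[0,0,2]],[-0.15,[-0.003,0.003,0.11],[0,0,2]],[-0.15,[-0.003,0.003,0.11],[0,0,2]],[-0.15,[-0.003,0.003,0.11],[0,0,2]]]'
python3 - <<'E'
from h import *
to([.428,-.3189,.004],-93.4)
p=viewer.camera_params('wrist'); im=viewer.snapshot('wrist')[:,:,::-1].copy()
cv2.imwrite('pics/w6.png',cv2.resize(im,(800,600),interpolation=cv2.INTER_CUBIC)[200:520,200:650])
E
```

```text
clock: 8.68
tool_pos: [0.4286, -0.3193, 0.0407]
orientation: [180.0, -0.0, -93.4]
force: [0.4, -1.2, -0.3]
opening: 0.0409
gripper_force: 0.0
shift [-0.0004  0.0006  0.0367] turn [ 0.04 -0.01 -0.04] t 8.68
```

View pics/w6.png

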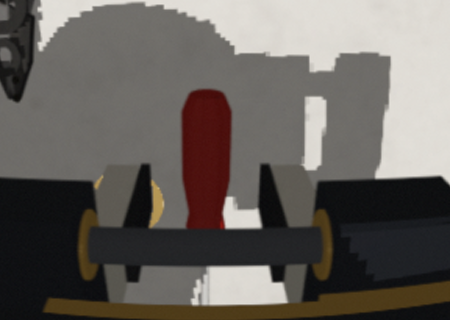

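The handle at (206,160) is centred between the fingers (150–262). Descending and gripping.

```bash
python3 -m pendant '[[-0.15,[0,0,0.02],[0,0,0]],[-0.15,[0,0,0.033],[0,0,0]],[-0.15,[0,0,0.036],[0,0,0]],[-0.15,[0,0,0.036],[0,0,0]],[-1,[0,0,0.036],[0,0,0]],[-1,[0,0,0.036],[0,0,0]],[-1,[0,0,0.036],[0,0,0]],[-1,[0,0,0.036],[0,0,0]],[-1,[0,0,0.036],[0,0,0]],[-1,[0,0,0.036],[0,0,0]]]'
python3 -c "
from h import *
to([.428,-.3189,.12],-93.4)"
```

```text
clock: 9.57
tool_pos: [0.4286, -0.3198, 0.0056]
orientation: [-179.9, -0.0, -93.5]
force: [-1.0, 1.3, 7.1]
opening: 0.0203
gripper_force: 30.0
shift [-0.0008  0.0005 -0.1144] turn [-0.08 -0.03 -0.09] t 9.57
```

```bash
python3 -m pendant '[[-1,[0,0,-0.02],[0,0,0]],[-1,[0,0,-0.05],[0,0,0]],[-1,[-0.02,-0.004,-0.07],[0,0,0]],[-1,[-0.055,-0.01,-0.08],[0,0,0]],[-1,[-0.095,-0.016,-0.08],[0,0,0]],[-1,[-0.135,-0.023,-0.08],[0,0,0]],[-1,[-0.175,-0.03,-0.08],[0,0,-1]],[-1,[-0.215,-0.036,-0.08],[0,0,-2]],[-1,[-0.255,-0.043,-0.08],[0,0,-3]],[-1,[-0.295,-0.05,-0.08],[0,0,-4]]]'
python3 -m pendant '[[-1,[-0.04,-0.004,0],[0,0,0]],[-1,[-0.08,-0.008,0],[0,0,0]],[-1,[-0.12,-0.013,0],[0,0,0]],[-1,[-0.16,-0.017,0],[0,0,0]],[-1,[-0.2,-0.022,0],[0,0,0]],[-1,[-0.24,-0.026,0],[0,0,0]],[-1,[-0.28,-0.03,0],[0,0,0]],[-1,[-0.31,-0.034,0],[0,0,0]],[-1,[-0.33,-0.036,0],[0,0,0]],[-1,[-0.34,-0.038,0],[0,0,0]]]'
python3 -c "
from h import *
to([.5824,.3221,.06],-89.5)"
```

```text
clock: 10.4
tool_pos: [0.496, -0.0261, 0.085]
orientation: [-180.0, 0.0, -89.5]
force: [1.4, -0.0, -0.9]
opening: 0.0201
gripper_force: 30.0
clock: 11.23
tool_pos: [0.5311, 0.315, 0.0845]
orientation: [-180.0, 0.0, -89.4]
force: [0.7, 0.4, -0.1]
opening: 0.0202
gripper_force: 30.0
shift [-0.0065 -0.0514  0.0245] turn [-0.02  0.02  0.11] t 11.23
```

```bash
python3 -m pendant '[[-1,[-0.006,-0.03,0.01],[0,0,0]],[-1,[-0.006,-0.045,0.02],[0,0,0]],[-1,[-0.006,-0.052,0.024],[0,0,0]],[-1,[-0.006,-0.052,0.024],[0,0,0]],[-1,[-0.006,-0.052,0.024],[0,0,0]],[-1,[-0.006,-0.052,0.024],[0,0,0]]]'
python3 - <<'E'
from h import *
p=viewer.camera_params('wrist'); im=viewer.snapshot('wrist')[:,:,::-1].copy()
cv2.imwrite('pics/w7.png',cv2.resize(im,(800,600),interpolation=cv2.INTER_CUBIC))
np.save('pics/w7.npy',p,allow_pickle=True)
print(sensors.get_obs()['tool_pos'])
E
```

```text
clock: 11.73
tool_pos: [0.5825, 0.318, 0.0611]
orientation: [180.0, 0.0, -89.5]
force: [-0.4, 0.6, -0.5]
opening: 0.0199
gripper_force: 30.0
[0.58254794 0.31830153 0.06134781]
```

View pics/w7.png

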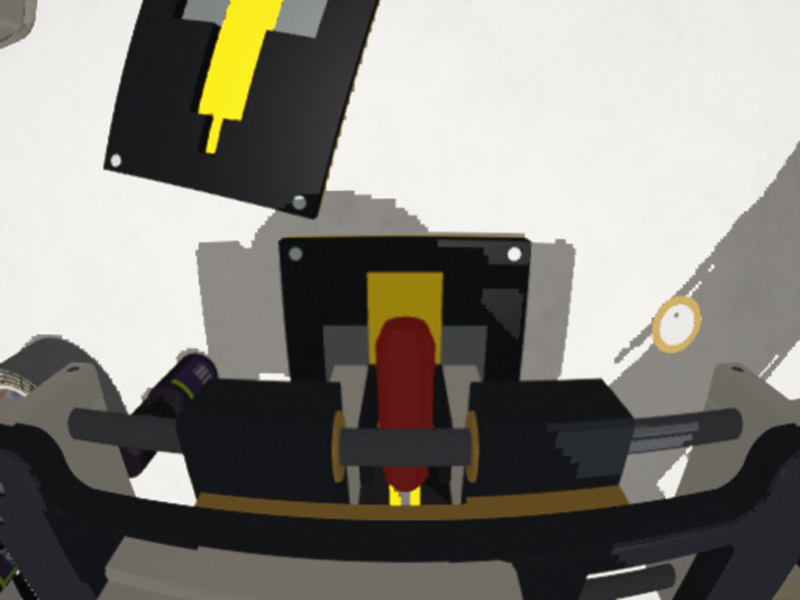

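The screwdriver is over its insert: recess end edge at (367–442,272), notch edge at v 325, far block corners (280,239) and (530,238). The probe insert's tip end is also in view, with corners (104,168) and (318,217). Measuring these.

```bash
python3 - <<'E'
from h import *
p=np.load('pics/w7.npy',allow_pickle=True).item()
f=lambda a:plane(p,np.array(a)*.64,.014,True)[:,:2]
E=f([[367,272],[442,272]]);B=f([[280,239],[530,238]]);N=f([[323,325],[487,325]])
u=np.array([np.cos(np.radians(-89.5)),np.sin(np.radians(-89.5))])
for n,q,y in(('end',E,108),('blk',B,123),('notch',N,82)):
    d=q[0]-q[1]; print(n,np.linalg.norm(d).round(4),'yaw',(np.degrees(np.arctan2(d[1],d[0]))-90).round(1),'tool origin',(q.mean(0)-u*(y-30)/1e3).round(4))
T=f([[198,114],[243,121],[210,153],[104,168],[318,217]]); d=T[3]-T[4]
yw=np.degrees(np.arctan2(d[1],d[0]))-90; u=np.array([np.cos(np.radians(yw)),np.sin(np.radians(yw))])
print('prb',np.linalg.norm(d),np.linalg.norm(T[0]-T[1]),yw,(T[:2].mean(0)+u*.057).round(4),(T[2]+u*.075).round(4),((T[3]+T[4])/2+u*.093).round(4))
E
```

```text
end 0.0342 yaw -89.6 tool origin [0.582 0.362]
blk 0.1144 yaw -89.3 tool origin [0.5818 0.3608]
notch 0.0781 yaw -89.5 tool origin [0.5818 0.3618]
prb 0.11720136704560284 0.02334294336066161 -105.01825417767446 [0.6524 0.1557] [0.6532 0.1546] [0.6541 0.1537]
```

```bash
python3 -m pendant '[[-1,[-0.005,0,0],[0,0,0]],[-1,[-0.005,0,0.015],[0,0,0]],[-1,[-0.005,0,0.03],[0,0,0]],[-1,[-0.005,0,0.038],[0,0,0]],[-1,[-0.005,0,0.043],[0,0,0]],[-1,[-0.005,0,0.046],[0,0,0]],[-1,[-0.005,0,0.048],[0,0,0]],[-1,[-0.005,0,0.048],[0,0,0]],[-1,[-0.005,0,0.048],[0,0,0]]]'
python3 -c "
from h import *
to([.5822,.3223,.0096],-89.5)"
```

```text
clock: 12.53
tool_pos: [0.5832, 0.3238, 0.0131]
orientation: [-180.0, 0.0, -89.5]
force: [-0.4, 0.1, -0.7]
opening: 0.0204
gripper_force: 30.0
shift [0.0015 0.001  0.0035] turn [-0.03  0.02 -0.01] t 12.53
```

```bash
python3 -m pendant '[[-1,[0,0.001,0.002],[0,0,0]],[-1,[0,0.001,0.003],[0,0,0]],[-1,[0,0.001,0.0035],[0,0,0]],[-1,[0,0.001,0.0035],[0,0,0]]]'
python3 -m pendant '[[-0.3,[0,0,0],[0,0,0]],[-0.3,[0,0,0],[0,0,0]],[-0.3,[0,0,0],[0,0,0]],[-0.3,[0,0,0],[0,0,0]]]'
python3 -m pendant '[[-0.3,[0,0,-0.015],[0,0,0]],[-0.3,[0,0,-0.05],[0,0,0]],[-0.3,[0,0,-0.09],[0,0,0]],[-0.3,[0,0,-0.12],[0,0,0]],[-0.3,[0,0,-0.14],[0,0,0]],[-0.3,[0,0,-0.14],[0,0,0]]]'
python3 - <<'E'
from h import *
p=viewer.camera_params('wrist'); im=viewer.snapshot('wrist')[:,:,::-1].copy()
cv2.imwrite('pics/w8.png',cv2.resize(im,(800,600),interpolation=cv2.INTER_CUBIC)[200:520,200:650])
to([.4342,.0042,.14],-109)
E
```

```text
clock: 12.87
tool_pos: [0.582, 0.3237, 0.0096]
orientation: [-180.0, 0.0, -89.5]
force: [-2.7, 0.5, 4.1]
opening: 0.0201
gripper_force: 30.0
clock: 13.2
tool_pos: [0.582, 0.3235, 0.0089]
orientation: [180.0, -0.0, -89.5]
force: [0.7, 0.5, 0.9]
opening: 0.0304
gripper_force: 0.0
clock: 13.7
tool_pos: [0.5843, 0.3252, 0.155]
orientation: [-179.6, 0.3, -89.5]
force: [2.0, -0.2, 1.1]
opening: 0.0303
gripper_force: 0.0
shift [0.3191 0.1518 0.0104] turn [-0.2   0.24 19.5 ] t 13.75
```

View pics/w8.png

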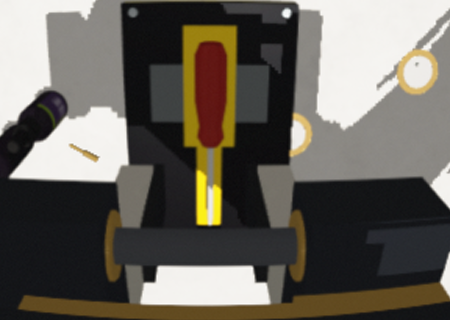

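The screwdriver lies in its recess, shaft in the narrow part (208,190). Next is the red probe.

```bash
python3 -m pendant '[[-0.3,[0.025,0.012,0],[0,0,5]],[-0.3,[0.06,0.028,0],[0,0,10]],[-0.3,[0.095,0.045,0],[0,0,15]],[-0.3,[0.13,0.062,0],[0,0,19.5]],[-0.3,[0.165,0.078,0],[0,0,19.5]],[-0.3,[0.2,0.095,0],[0,0,19.5]],[-0.3,[0.235,0.112,0],[0,0,19.5]],[-0.3,[0.27,0.128,0],[0,0,19.5]],[-0.3,[0.3,0.143,0],[0,0,19.5]],[-0.3,[0.319,0.152,0.01],[0,0,19.5]]]'
python3 -m pendant '[[-0.3,[0,0,0.03],[0,0,0]],[-0.3,[0,0,0.06],[0,0,0]],[-0.3,[0,0,0.06],[0,0,0]],[-0.3,[0,0,0.06],[0,0,0]]]'
python3 - <<'E'
from h import *
p=viewer.camera_params('wrist'); im=viewer.snapshot('wrist')[:,:,::-1].copy()
cv2.imwrite('pics/w9.png',cv2.resize(im,(800,600),interpolation=cv2.INTER_CUBIC))
np.save('pics/w9.npy',p,allow_pickle=True)
for A,c,px in blobs(im,(170,110,40),(8,255,255),60):
    print('red',A,c.round(), *[np.round(v,4) for v in axis(plane(p,px,.0055,True))])
to([.4332,.0,.004],-109)
E
```

```text
clock: 14.58
tool_pos: [0.431, 0.0011, 0.1393]
orientation: [-180.0, 0.0, -109.1]
force: [1.1, 0.0, -0.5]
opening: 0.0307
gripper_force: 0.0
clock: 14.92
tool_pos: [0.4312, 0.0025, 0.0779]
orientation: [179.8, -0.2, -109.0]
force: [1.4, 0.7, 1.1]
opening: 0.0307
gripper_force: 0.0
red 1334 [254. 197.] [ 0.4326 -0.0056] 70.886 [ 0.415  -0.0563] [0.4525 0.0518] 0.012
red 727 [ 26. 198.] [ 0.6584 -0.0839] 88.4619 [ 0.6572 -0.1283] [ 0.6596 -0.0407] 0.0171
red 595 [ 15. 215.] [ 0.689 -0.073] 101.6304 [ 0.6972 -0.1128] [ 0.6819 -0.0385] 0.0208
shift [ 0.0026 -0.0017  0.0752] turn [ 0.07 -0.1   0.01] t 14.97
```

View pics/w9.png

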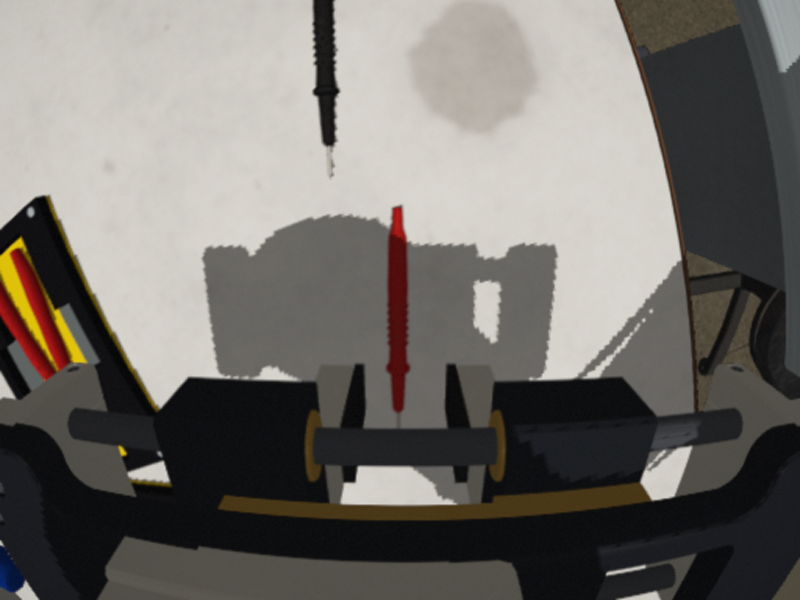

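The red probe, body at (398,210)–(398,410), is about 4 mm left of the finger centre. Its body measures 114 mm, as expected. Correcting, descending and gripping.

```bash
python3 -m pendant '[[-0.3,[0.003,-0.004,0.01],[0,0,0]],[-0.3,[0.003,-0.004,0.04],[0,0,0]],[-0.3,[0.003,-0.004,0.06],[0,0,0]],[-0.3,[0.003,-0.004,0.068],[0,0,0]],[-0.3,[0.003,-0.004,0.072],[0,0,0]],[-0.3,[0.003,-0.004,0.073],[0,0,0]],[-0.3,[0.003,-0.004,0.073],[0,0,0]]]'
python3 -m pendant '[[-1,[0,0,0],[0,0,0]],[-1,[0,0,0],[0,0,0]],[-1,[0,0,0],[0,0,0]],[-1,[0,0,0],[0,0,0]],[-1,[0,0,0],[0,0,0]],[-1,[0,0,0],[0,0,0]]]'
python3 -c "
from h import *
# grip point y_t=9 in the insert
to([.6533-.0023,.1545-.0087,.07],-105.1)"
```

```text
clock: 15.55
tool_pos: [0.4363, -0.0004, 0.007]
orientation: [-179.9, 0.0, -109.0]
force: [1.1, -0.4, 0.0]
opening: 0.0306
gripper_force: 0.0
clock: 16.05
tool_pos: [0.4358, -0.0007, 0.0066]
orientation: [-180.0, 0.0, -109.0]
force: [-1.4, 1.0, 6.9]
opening: 0.0098
gripper_force: 30.0
shift [-0.2086 -0.1558 -0.0633] turn [-0.04  0.03 -3.9 ] t 16.05
```

```bash
python3 -m pendant '[[-1,[0,0,-0.02],[0,0,0]],[-1,[0,0,-0.05],[0,0,0]],[-1,[-0.02,-0.015,-0.063],[0,0,-4]],[-1,[-0.05,-0.037,-0.063],[0,0,-4]],[-1,[-0.08,-0.06,-0.063],[0,0,-4]],[-1,[-0.11,-0.082,-0.063],[0,0,-4]],[-1,[-0.14,-0.105,-0.063],[0,0,-4]],[-1,[-0.17,-0.127,-0.063],[0,0,-4]],[-1,[-0.195,-0.146,-0.063],[0,0,-4]],[-1,[-0.209,-0.156,-0.063],[0,0,-4]]]'
python3 -m pendant '[[-1,[0,0,0],[0,0,0]],[-1,[0,0,0],[0,0,0]],[-1,[0,0,0],[0,0,0]]]'
python3 - <<'E'
from h import *
p=viewer.camera_params('wrist'); im=viewer.snapshot('wrist')[:,:,::-1].copy()
cv2.imwrite('pics/w10.png',cv2.resize(im,(800,600),interpolation=cv2.INTER_CUBIC))
np.save('pics/w10.npy',p,allow_pickle=True)
to([.651,.1458,.0106],-105.1)
E
```

```text
clock: 16.88
tool_pos: [0.6538, 0.1478, 0.0684]
orientation: [-180.0, -0.0, -105.0]
force: [0.5, -0.5, 0.4]
opening: 0.0098
gripper_force: 30.0
clock: 17.13
tool_pos: [0.6502, 0.1455, 0.0685]
orientation: [179.9, -0.0, -105.0]
force: [-0.1, -0.1, 0.2]
opening: 0.0099
gripper_force: 30.0
shift [-0.0007 -0.0008  0.0582] turn [ 0.05 -0.03  0.07] t 17.18
```

View pics/w10.png

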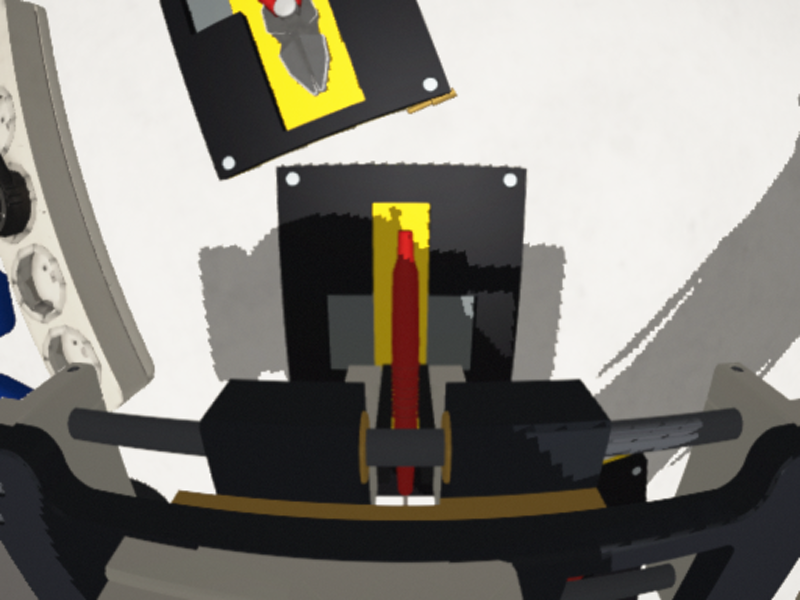

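The probe is over its insert: recess end (372–430,203), notch end v 295 (328–475), block corners (277,167) and (527,169). Checking the offset.

```bash
python3 - <<'E'
from h import *
p=np.load('pics/w10.npy',allow_pickle=True).item()
f=lambda a:plane(p,np.array(a)*.64,.014,True)[:,:2]
u=np.array([np.cos(np.radians(-105.1)),np.sin(np.radians(-105.1))])
for n,q,y in(('end',[[372,203],[430,203]],105),('blk',[[277,167],[527,169]],123),('notch',[[328,295],[475,295]],61)):
    q=f(q); d=q[0]-q[1]; print(n,np.linalg.norm(d).round(4),'yaw',(np.degrees(np.arctan2(d[1],d[0]))-90).round(1),'grip pt',(q.mean(0)-u*(y-39)/1e3).round(4))
to([.651,.1458,.0106],-105.1)
E
```

```text
end 0.0265 yaw -105.1 grip pt [0.6522 0.1462]
blk 0.1156 yaw -105.6 grip pt [0.6519 0.1467]
notch 0.0709 yaw -105.1 grip pt [0.652  0.1461]
shift [-0.0007 -0.0008  0.0582] turn [ 0.05 -0.03  0.07] t 17.18
```

```bash
python3 -m pendant '[[-1,[-0.003,-0.002,0],[0,0,0]],[-1,[-0.003,-0.002,0.015],[0,0,0]],[-1,[-0.003,-0.002,0.03],[0,0,0]],[-1,[-0.003,-0.002,0.042],[0,0,0]],[-1,[-0.003,-0.002,0.05],[0,0,0]],[-1,[-0.003,-0.002,0.054],[0,0,0]],[-1,[-0.003,-0.002,0.055],[0,0,0]],[-1,[-0.003,-0.002,0.055],[0,0,0]],[-1,[-0.003,-0.002,0.055],[0,0,0]]]'
python3 -c "
from h import *
to([.6525,.1481,.0106],-105.1)"
```

```text
clock: 17.93
tool_pos: [0.6542, 0.1485, 0.0147]
orientation: [-180.0, 0.0, -105.0]
force: [0.3, -0.7, -0.3]
opening: 0.0096
gripper_force: 30.0
shift [0.0008 0.0015 0.0041] turn [-0.04  0.03  0.1 ] t 17.93
```

```bash
python3 -m pendant '[[-1,[0,0.001,0.002],[0,0,0]],[-1,[0,0.001,0.004],[0,0,0]],[-1,[0,0.001,0.004],[0,0,0]],[-1,[0,0.001,0.004],[0,0,0]]]'
python3 -m pendant '[[-0.5,[0,0,0],[0,0,0]],[-0.5,[0,0,0],[0,0,0]],[-0.5,[0,0,0],[0,0,0]],[-0.5,[0,0,0],[0,0,0]]]'
python3 -m pendant '[[-0.5,[0,0,-0.015],[0,0,0]],[-0.5,[0,0,-0.05],[0,0,0]],[-0.5,[0,0,-0.09],[0,0,0]],[-0.5,[0.02,0,-0.13],[0,0,0]],[-0.5,[0.05,0,-0.16],[0,0,0]],[-0.5,[0.06,0,-0.18],[0,0,0]],[-0.5,[0.06,0,-0.18],[0,0,0]],[-0.5,[0.06,0,-0.18],[0,0,0]]]'
python3 - <<'E'
from h import *
im=viewer.snapshot('wrist')[:,:,::-1].copy()
cv2.imwrite('pics/w11.png',cv2.resize(im,(800,600),interpolation=cv2.INTER_CUBIC))
E
```

```text
clock: 18.27
tool_pos: [0.6531, 0.1488, 0.0107]
orientation: [-180.0, 0.0, -105.0]
force: [-1.1, -0.1, 4.1]
opening: 0.0098
gripper_force: 30.0
clock: 18.6
tool_pos: [0.6527, 0.1485, 0.0098]
orientation: [180.0, -0.0, -105.0]
force: [-0.0, 0.4, 0.1]
opening: 0.0213
gripper_force: 0.0
clock: 19.27
tool_pos: [0.6379, 0.0902, 0.1921]
orientation: [-179.8, 0.1, -105.1]
force: [0.7, -0.2, -0.3]
opening: 0.0219
gripper_force: 0.0
```

View pics/w11.png

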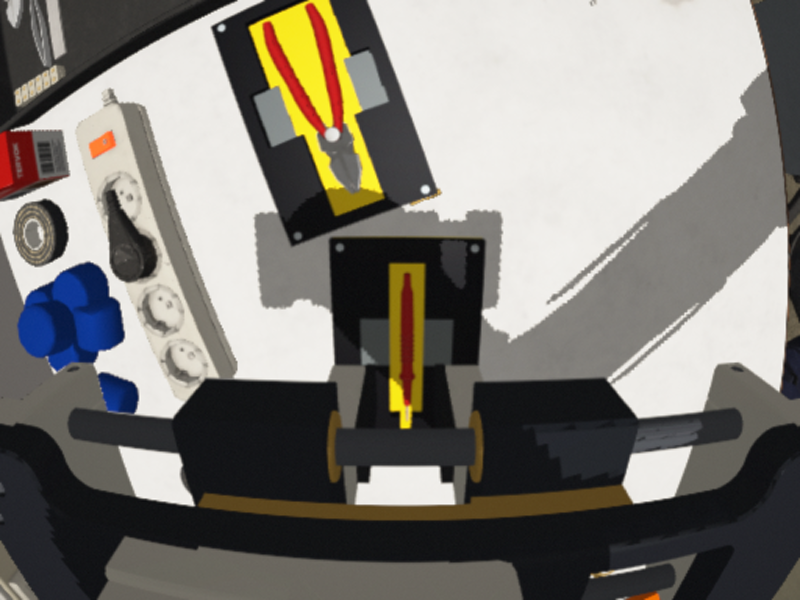

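The red probe lies inside its recess with its tip in the narrow slot (405,415), and the cutters are still in place at (315,110). The arm is clear, so I'm handing in.

```bash
python3 -c "
from plant import workorder
print(workorder.close_job())"
```

```text
the job is handed in; nothing more can be done
None
```

I laid the side cutters, screwdriver and red test probe in their own recesses, tips at the tip end, in the order listed. I left the black probe and crimping pliers alone and handed the job in at about 19 s; no verdict came back.

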